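# Clamp a battery pack under a twist-lock hold-down rod

## Robot

A 7-joint arm with a two-finger parallel gripper is mounted at the origin on a cart in front of the work surface, level with it; the furniture and walls round the work are solid. World frame = base frame: x ahead of the robot, y to its left, z up, the work surface at z = 0. Lengths are in mm, angles in rad, forces in N, time in s.
With the tool pointing down it reaches from about 425 to 800 mm from the base axis. Payload 8.3 kg.
Tool frame: the origin (TCP) lies midway between the tips of the shut fingers; the grasp point (between the pads) lies 19 mm behind it; z points along the fingers, y is the direction in which the jaws open and shut (so a half turn about z gives the same grasp; the last joint's range is limited). The gripper opens to 85 mm and grips with 20 to 120 N. Pads are 22 mm wide; open, the fingers measure 114 mm over their backs; the gripper's body (76 mm by 85 mm) begins 54 mm behind the grasp point. The pads swing forward as they close: fully open they stand 13 mm farther back than shut.
Start: joints at [-1.342, 0.383, 0.016, 1.37, -0.006, 1.388, -0.046], TCP at [179.746, 598.577, 231.279] pointing down, gripper open.
Joint ranges: [-2.95, 2.95], [-0.25, 2.06], [-1.52, 1.56], [0.18, 2.33], [-1.44, 4.58], [0.02, 2.06], [-3.01, 3.01]. Speed limits (rad/s): [2.39, 2.39, 3.01, 3.01, 3.14, 3.14, 3.14].

## Interface

Orientations are given as a unit quaternion [x, y, z, w].
In Python, from bench import get_state, camera, get_calibration, job_done, boxes_of, trace gives the robot as it stands.
- The arm moves only by the tool send_rows, never from a script. Its argument "motion" is a list that holds one entry, the list of rows, each a list of 7 numbers: the shift along the tool's x, y, z in m, then the turn, a rotation vector about the tool's x, y, z in degrees, then the finger opening in m, from 0 to 0.0854. A call has 1 to 8 rows; each row shifts and turns the pose as measured when the row begins, along the tool's axes as they then stand; what a row does not reach is not made up. A row lasts 1/8 s, in which the tool goes at most 62.5 mm and 10.7 degrees, less where a joint would pass 70% of its speed; a pose out of reach is approached as far as the arm can. A call is refused whole if a number of a shift passes 0.0625 or a number of a turn 10.7, either way. A call with a gripper value outside its range is refused whole. The fingers move at their own pace and stop on an object; "newtons" is the grip in N (left out, the last holds). Time passes only in rows, so rows that do not move let the fingers close. It gives the time, the measured TCP pose, the force and the opening at its end, in the units of the state.
- get_state(): the state, without advancing time (a new reading comes with each control period).
- camera(name): name is "scene" or "side" or "wrist"; returns the picture (480x640x3 uint8, blue, green, red); there is no depth.
- get_calibration(name): a dict with "K" (3x3 intrinsics, pixels), "distortion" ([k1, k2, p1, p2, k3] as OpenCV has them; the pictures are not rectified), "R" (3x3) and "t" (3): a world point X has camera coordinates R X + t; the wrist camera has in their place "mount" (4x4, takes a point from camera to tool coordinates, whose origin is the TCP and whose axes are the flange's). Camera axes: x right, y down, z forward; pixel columns grow to the right and rows downward; lengths in mm; the calibration is good to about 2 mm. A picture is of the moment at which its call begins: read the wrist's pose just before it. get_calibration takes no time and is no camera call.
- job_done(): hands the job in, once; it reports no verdict.
Trained networks look in the newest picture that a camera, given by its name, has taken for a name from the list of things; names that differ only in an ending like _2 or _b are one class to them, and where a whole thing is asked for, a point or a joint stands for the part that bears it (a point fixed in the world has none). Each returns a list of dicts, best first, with "score" (0 to 1); they miss things now and then, are a little off and sometimes report something else, mostly with a low value. They report only what shows in the picture. A call takes as long as a camera call. They do not tell look-alikes from the thing itself.
- boxes_of(camera, label): "position" ([x, y, z] in mm, in world coordinates, good to about 4 mm: the middle of the surface that is visible of it).
- trace(camera, label): "pixels" (480x640 bool, what is visible of it).
The state is a dict: "time": time; "joint_pos": joint angles; "joint_vel": joint speeds; "tau": joint torques, N m; "position": TCP position; "tool_rot": TCP orientation; "ft_force": force on the tool from outside, world axes, zero at the start; "wrist_torque": the same for the moment, N m; "gripper_width": opening from 0.0 (shut) to 1.0 (fully open).
Only numpy, scipy, OpenCV 4.12 (cv2) and the standard library are available. Lean on these libraries where they do the work, as an engineer would, in place of code of your own. Each camera call takes 0.05 s, during which the arm holds its last target. There are 200 camera calls.

## Task

The battery pack has to be held down for work on it. Twist the grip of the hold-down rod counter-clockwise to unlock it, slide the rod down until its rubber foot presses on the pack with about 10 N, then twist the grip back fully clockwise so that the rod stays locked there, still pressing, and let go. Be gentle: never press the pack with more than 22 N, leave it where it lies and do not disturb the other things on the bench.

Things in the scene. Friction and masses are not known exactly. Their poses are not given: they have to be found in the camera images.
- stand: Fixed steel stand: a foot plate 75 x 110 x 12 mm with an upright column of 18 mm diameter, 237 mm high. Origin: on the bench top on the rod's axis; the column stands 100 mm from it along the stand's +x; z up. At most 0.45 rad of yaw.
- bracket: Aluminium arm clamped on the column at a height that varies; at its end is the guide sleeve (34 mm diameter, 38 mm at its top; 105 to 145 mm above this origin) in which the hold-down rod slides. Origin on the vertical rod axis, 0 to 20 mm above the bench; same yaw as the stand: the arm runs from the sleeve along +x to the column.
- grip (a point): Centre of the black wing grip on top of the rod: a bar 56 mm long (x axis), 16 mm thick (y axis) and 28 mm high, this point in its middle, to be gripped from above across the 16 mm. Below it: a 22 mm hub (12 mm high), then the bare 12 mm steel rod. It moves with the rod and turns with the twist; locked, the bar is in line with the bracket's arm.
- foot_tip (a point): Centre of the underside of the rubber foot (22 mm diameter) at the rod's lower end, on the rod axis, 189 mm below the grip point when not pressed. The foot does not turn with the grip. It is sprung: 8 N per mm of compression, up to 4 mm.
- slide (a joint): How far the rod is pushed down in its sleeve, m: 0 fully up, 0.10 fully down. Unlocked it stays where it is left, slides with 2.5 N of drag (moving parts weigh 0.16 kg: a push of about 1 N moves it down) and can hold only about 4 N at the foot. Locked, the brake holds about 30 N; do not force it.
- twist (a joint): Angle of the grip, rad: 0 fully locked, grows counter-clockwise seen from above to the stop at 1.25. An eccentric in the sleeve brakes the rod: quite free above 0.95, braked harder and harder below. Turning takes up to about 0.3 N m. It stays where left when fully locked or free.
- battery_pack: Dark grey battery pack lying loose and flat on the bench below the foot: a block of about 86 x 72 mm, 26 mm high, with a short lead at one corner. Its origin, on its underside, is 17 mm off the block's centre, which lies at about (-16, -6) mm in its x and y.
- side_cutters: Bystander: side cutters with blue handles, 51 x 130 x 14 mm. Origin at the centre of the underside.
- tape_roll_black: Bystander: roll of black tape lying flat, 63 mm diameter, 19 mm high. Origin at the centre of the underside.
- flux_jar: Bystander: round jar with a cream lid, 48 mm diameter, 26 mm high. Origin at the centre of the underside.
There are look-alikes about, which are no part of the job. What is shaped like the battery_pack but purple or turquoise is not meant.

How it is judged (in metres and radians):
On the way, in this order (a step that is already met when the one before it is completed fails the run):
1. the grip is twisted counter-clockwise until the rod is unlocked (twist above 0.95 rad) (value of joint twist above 0.95 rad), for 0.2 s.
2. with the rod still unlocked (twist above 0.8 rad), the foot is brought down to press on the pack with more than 3 N (value of joint twist above 0.8 rad and contact force between foot and battery_pack above 3 N), for 0.2 s.
At the end, for the whole second after the job is handed in: The grip is twisted back to within 0.15 rad of fully locked, the foot presses on the battery pack with 5 to 15 N by itself, and the pack is at rest within 10 mm of where it lay (value of joint twist below 0.15 rad and contact force between foot and battery_pack between 5 and 15 N and distance of battery_pack from where it was at the start of the episode below 0.01 m and linear speed of battery_pack below 0.01 m/s); the robot touches nothing.
It fails at once if the foot presses the pack with more than 22 N (contact force between foot and battery_pack above 22 N).
It fails at once if the side cutters, the tape roll or the jar is moved by more than 20 mm (distance of any of side_cutters, tape_roll_black, flux_jar from where it was at the start of the episode above 0.02 m).
It also fails if it takes over 59 s, if anything falls off the work surface, if the arm or the gripper's body presses on something with over 40 N, if the wrist force passes 120 N, or if a joint passes its speed limit or range.

## Working session

There is one attempt and no reset: what is moved stays moved. The work goes in short steps, Python scripts to look and compute and a tool call to move; the robot and the scene stay as the last step left them, time stands still between calls to the robot, and variables do not carry over. Pictures are saved under pics/ and viewed, about 8 in all and at most 12, crops included, and the job is handed in when it is done.

Besides the shell and the picture viewer there is one more tool, called after ">>>" as name(argument=value, ...) on one line, values as JSON. send_rows: Moves the arm, as the interface text tells. Its arguments: {"type":"object","properties":{"motion":{"type":"array"},"newtons":{"type":"number"}},"required":["motion"]}

```bash
mkdir -p pics; python3 - <<'E'
from bench import *
import cv2,numpy as np
s=get_state();print({k:np.round(v,3) for k,v in s.items()})
ims=[]
for c in("scene","side"):
    im=camera(c);cv2.imwrite(f"pics/{c}0.png",im)
    for l in("grip","foot_tip","bracket","stand","battery_pack","side_cutters","tape_roll_black","flux_jar"):
        for b in boxes_of(c,l)[:3]:print(c,l,round(b["score"],2),np.round(b["position"]))
E
```

```text
{'time': np.float64(0.0), 'joint_pos': array([-1.342,  0.384,  0.016,  1.371, -0.006,  1.388, -0.047]), 'joint_vel': array([ 0.001, -0.001,  0.002, -0.001, -0.   ,  0.001,  0.001]), 'tau': array([ 0.0000e+00, -6.2759e+01,  8.4400e-01, -3.7182e+01,  1.6000e-02,
        1.4000e-02, -0.0000e+00]), 'position': array([179.609, 598.1  , 230.277]), 'tool_rot': array([ 0.145,  0.989, -0.001, -0.   ]), 'ft_force': array([ 0.613, -0.269,  0.807]), 'wrist_torque': array([-0.   ,  0.026,  0.036]), 'gripper_width': np.float64(0.998)}
scene grip 0.86 [483. -76. 269.]
scene bracket 0.75 [496. -83. 147.]
scene bracket 0.23 [585. -86.  13.]
scene stand 0.72 [582. -86.  10.]
scene stand 0.51 [496. -81. 145.]
scene battery_pack 0.84 [ 464. -207.   23.]
scene battery_pack 0.74 [478. -75.  25.]
scene battery_pack 0.62 [333. -89.  24.]
scene side_cutters 0.62 [ 562. -316.   14.]
scene tape_roll_black 0.65 [636.  93.  23.]
scene flux_jar 0.56 [ 658. -344.   29.]
side grip 0.63 [481. -62. 261.]
side foot_tip 0.44 [483. -62.  95.]
side bracket 0.86 [499. -60. 150.]
side bracket 0.43 [484. -61.  97.]
side stand 0.68 [590. -70.  16.]
side battery_pack 0.72 [ 460. -160.   24.]
side battery_pack 0.7 [479. -38.  23.]
side battery_pack 0.58 [339. -64.  22.]
side tape_roll_black 0.94 [640.  98.  18.]
side tape_roll_black 0.23 [484. -62. 261.]
side flux_jar 0.7 [483. -61.  96.]
side flux_jar 0.46 [ 674. -310.   17.]
```

View pics/scene0.png

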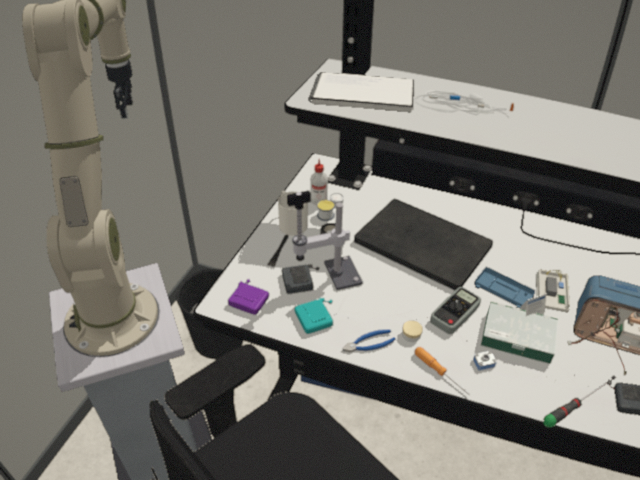

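View pics/side0.png

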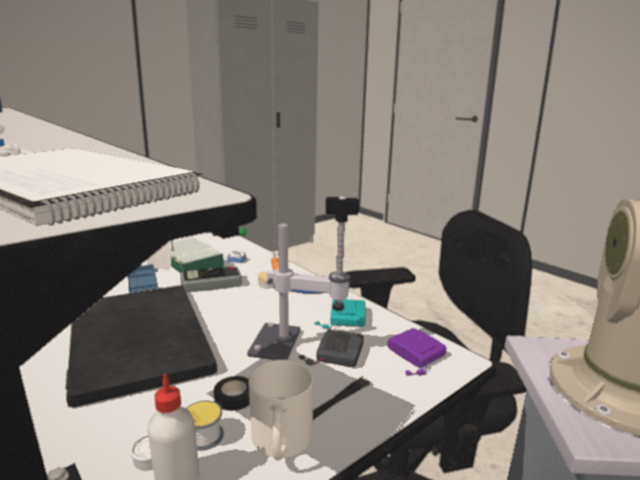

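The scene picture shows three pack-shaped things: purple (249,297), turquoise (314,316) and dark grey (297,278). The dark grey one under the rod is the one meant, which the side view confirms at (341,348). Next I triangulate the grip, yaw and obstacles.

```bash
cat > h.py <<'E'
from bench import *
import cv2,numpy as np
from scipy.spatial.transform import Rotation as Rn
def PM(c,s=None):
    k=get_calibration(c);K=np.array(k["K"]);d=np.array(k["distortion"])
    if c=="wrist":
        T=np.eye(4);T[:3,:3]=Rn.from_quat(s["tool_rot"]).as_matrix();T[:3,3]=s["position"]
        W=np.linalg.inv(T@np.array(k["mount"]));return K,d,W[:3,:3],W[:3,3]
    return K,d,np.array(k["R"]),np.array(k["t"]).ravel()
def tri(a,pa,b,pb):
    P=[np.c_[m[2],m[3]] for m in(a,b)]
    u=[cv2.undistortPoints(np.array([[p]],float),m[0],m[1]).ravel() for m,p in((a,pa),(b,pb))]
    X=cv2.triangulatePoints(P[0],P[1],u[0],u[1]);X=(X[:3]/X[3]).ravel()
    e=[np.linalg.norm(proj(m,X)-p) for m,p in((a,pa),(b,pb))]
    return np.round(X,1),np.round(e,1)
def proj(m,X): return cv2.projectPoints(np.array([X],float),cv2.Rodrigues(m[2])[0],m[3],m[0],m[1])[0].ravel()
def onz(m,p,z):
    u=cv2.undistortPoints(np.array([[p]],float),m[0],m[1]).ravel();r=m[2].T@np.array([*u,1]);c=-m[2].T@m[3]
    return c+r*(z-c[2])/r[2]
E
python3 - <<'E'
from h import *
S,D=PM("scene"),PM("side")
for c in("scene","side"):camera(c)
def cen(c,l,k=0):
    r=trace(c,l)
    m=r[k]["pixels"];y,x=np.nonzero(m);return np.array([(x.min()+x.max())/2,(y.min()+y.max())/2]),(x.min(),x.max(),y.min(),y.max())
for l in("grip",):
    a,b=cen("scene",l),cen("side",l);print(l,a,b,tri(S,a[0],D,b[0]))
for r in trace("scene","battery_pack"):
    y,x=np.nonzero(r["pixels"]);print("pack",x.mean(),y.mean(),onz(S,(x.mean(),y.mean()),22))
for n,p,q in[("coltop",(338,197),(283,227)),("shelfcorner",(287,105),(255,205)),("mugtop",(291,192),(282,368)),("bottle",(319,162),(166,378)),("sleeve",(300,243),(340,281)),("foot",(300,258),(339,307))]:print(n,*tri(S,p,D,q))
E
```

```text
grip (array([298.5, 215. ]), (np.int64(286), np.int64(311), np.int64(190), np.int64(240))) (array([341.5, 236.5]), (np.int64(325), np.int64(358), np.int64(196), np.int64(277))) (array([484.1, -64.5, 223.8]), array([0.1, 0.2]))
pack 313.9716386554622 315.93802521008405 [ 464.29091688 -206.16156607   22.        ]
pack 247.88115631691647 297.95182012847965 [335.06007798 -87.2091208   22.        ]
coltop [585.7 -58.3 240.1] [1.9 2.8]
shelfcorner [566.8 226.5 354.4] [1.2 3.1]
mugtop [549.5 163.7 118.6] [0.3 0.6]
bottle [669.6 238.5 145.4] [0.7 1.8]
sleeve [484.1 -69.8 139.7] [0.2 0.3]
foot [483.8 -69.1  89.1] [0.1 0.1]
```

```bash
cat >> h.py <<'E'
def plan(way,rowsn,yaw,wid=0.085):
    """way: list of world pts; rowsn: rows per segment; yaw: total tool-z turn deg"""
    s=get_state();p=s["position"].copy();R=Rn.from_quat(s["tool_rot"]);N=sum(rowsn);dy=yaw/N;out=[]
    for w,n in zip(way,rowsn):
        st=(np.array(w)-p)/n
        for i in range(n):
            d=R.inv().apply(st)/1000;out.append([*np.round(d,4),0,0,round(dy,2),wid]);R=R*Rn.from_euler('z',dy,degrees=True)
        p=np.array(w,float)
    for i in range(0,len(out),8):print([[float(v) for v in r] for r in out[i:i+8]])
def st():
    s=get_state();print(round(float(s["time"]),2),np.round(s["position"],1),"xhead",np.round(np.degrees(np.arctan2(*Rn.from_quat(s["tool_rot"]).as_matrix()[[1,0],1])),1),"zax",np.round(Rn.from_quat(s["tool_rot"]).as_matrix()[:,2],3),np.round(s["ft_force"],1),np.round(s["wrist_torque"],2),round(float(s["gripper_width"]),3),"q7",round(float(s["joint_pos"][6]),2));return s
E
python3 -c "
from h import *
st()
plan([(180,598,350),(340,330,350),(420,150,350)],[3,7,6],158.7*16/20)"
```

```text
1.15 [179.7 598.6 231.2] xhead 73.3 zax [-0. -0. -1.] [ 0.3 -0.4 -0.1] [ 0.03 -0.05 -0.03] 1.002 q7 -0.05
[[-0.0001, -0.0002, -0.0396, 0.0, 0.0, 7.93, 0.085], [-0.0002, -0.0001, -0.0396, 0.0, 0.0, 7.93, 0.085], [-0.0002, -0.0001, -0.0396, 0.0, 0.0, 7.93, 0.085], [-0.0423, -0.0143, 0.0, 0.0, 0.0, 7.93, 0.085], [-0.0438, -0.0083, 0.0, 0.0, 0.0, 7.93, 0.085], [-0.0445, -0.0022, 0.0, 0.0, 0.0, 7.93, 0.085], [-0.0444, 0.004, 0.0, 0.0, 0.0, 7.93, 0.085], [-0.0434, 0.0101, 0.0, 0.0, 0.0, 7.93, 0.085]]
[[-0.0416, 0.016, 0.0, 0.0, 0.0, 7.93, 0.085], [-0.039, 0.0216, 0.0, 0.0, 0.0, 7.93, 0.085], [-0.0284, 0.0164, 0.0, 0.0, 0.0, 7.93, 0.085], [-0.0259, 0.0202, 0.0, 0.0, 0.0, 7.93, 0.085], [-0.0228, 0.0236, 0.0, 0.0, 0.0, 7.93, 0.085], [-0.0194, 0.0265, 0.0, 0.0, 0.0, 7.93, 0.085], [-0.0155, 0.0289, 0.0, 0.0, 0.0, 7.93, 0.085], [-0.0114, 0.0308, 0.0, 0.0, 0.0, 7.93, 0.085]]
```

>>> send_rows(motion=[[[0,0,-0.04,0,0,8,0.085],[0,0,-0.04,0,0,8,0.085],[0,0,-0.04,0,0,8,0.085],[-0.042,-0.014,0,0,0,8,0.085],[-0.044,-0.008,0,0,0,8,0.085],[-0.044,-0.002,0,0,0,8,0.085],[-0.044,0.004,0,0,0,8,0.085],[-0.043,0.01,0,0,0,8,0.085]]])

```text
time: 2.15
position: [289.3, 403.2, 354.1]
tool_rot: [0.658, 0.753, -0.0, -0.0]
ft_force: [0.4, 0.2, 0.3]
gripper_width: 0.996
```

```bash
python3 -c "
from h import *
s=st()
y=np.degrees(np.arctan2(*Rn.from_quat(s['tool_rot']).as_matrix()[[1,0],1]))
plan([(420,150,350),(484,-67,350)],[6,6],(y+85.4)%360)"
```

```text
2.15 [289.3 403.2 354.1] xhead 7.6 zax [-0.001 -0.    -1.   ] [0.4 0.2 0.3] [ 0.04  0.   -0.01] 0.996 q7 -0.86
[[-0.0447, 0.016, 0.0007, 0.0, 0.0, 7.75, 0.085], [-0.0422, 0.0219, 0.0007, 0.0, 0.0, 7.75, 0.085], [-0.0388, 0.0274, 0.0007, 0.0, 0.0, 7.75, 0.085], [-0.0348, 0.0323, 0.0007, 0.0, 0.0, 7.75, 0.085], [-0.0301, 0.0367, 0.0007, 0.0, 0.0, 7.75, 0.085], [-0.0249, 0.0405, 0.0007, 0.0, 0.0, 7.75, 0.085], [-0.0215, 0.031, -0.0, 0.0, 0.0, 7.75, 0.085], [-0.0171, 0.0336, -0.0, 0.0, 0.0, 7.75, 0.085]]
[[-0.0124, 0.0356, -0.0, 0.0, 0.0, 7.75, 0.085], [-0.0075, 0.037, -0.0, 0.0, 0.0, 7.75, 0.085], [-0.0024, 0.0376, -0.0, 0.0, 0.0, 7.75, 0.085], [0.0027, 0.0376, -0.0, 0.0, 0.0, 7.75, 0.085]]
```

>>> send_rows(motion=[[[-0.045,0.016,0.001,0,0,7.75,0.085],[-0.042,0.022,0.001,0,0,7.75,0.085],[-0.039,0.027,0,0,0,7.75,0.085],[-0.035,0.032,0,0,0,7.75,0.085],[-0.03,0.037,0,0,0,7.75,0.085],[-0.025,0.04,0,0,0,7.75,0.085],[-0.021,0.031,0,0,0,7.75,0.085],[-0.017,0.034,0,0,0,7.75,0.085]]])

```text
time: 3.15
position: [440.1, 62.7, 353.0]
tool_rot: [0.958, 0.288, 0.002, -0.002]
ft_force: [0.8, -0.5, 0.4]
gripper_width: 0.997
```

```bash
python3 -c "
from h import *
s=st()
y=np.degrees(np.arctan2(*Rn.from_quat(s['tool_rot']).as_matrix()[[1,0],1]))
plan([(484,-67,355)],[5],(y+85.4)%360)"
```

```text
3.15 [440.1  62.7 353. ] xhead -56.6 zax [ 0.002  0.005 -1.   ] [ 0.8 -0.5  0.4] [-0.05 -0.01 -0.02] 0.997 q7 -1.24
[[-0.007, 0.0265, -0.0005, 0.0, 0.0, 5.77, 0.085], [-0.0043, 0.027, -0.0005, 0.0, 0.0, 5.77, 0.085], [-0.0015, 0.0273, -0.0005, 0.0, 0.0, 5.77, 0.085], [0.0012, 0.0274, -0.0005, 0.0, 0.0, 5.77, 0.085], [0.004, 0.0271, -0.0005, 0.0, 0.0, 5.77, 0.085]]
```

>>> send_rows(motion=[[[-0.007,0.0265,0,0,0,5.8,0.085],[-0.004,0.027,0,0,0,5.8,0.085],[-0.001,0.027,0,0,0,5.8,0.085],[0.001,0.027,0,0,0,5.8,0.085],[0.004,0.027,0,0,0,5.8,0.085],[0,0,0,0,0,0,0.085]]])

```text
time: 3.9
position: [485.2, -72.7, 353.0]
tool_rot: [1.0, 0.027, 0.002, -0.003]
ft_force: [-0.2, 0.3, 0.9]
gripper_width: 0.996
```

```bash
python3 -c "
from h import *
s=st();im=camera('wrist');cv2.imwrite('pics/w1.png',im)
M=PM('wrist',s)
for r in trace('wrist','grip')[:2]:
    y,x=np.nonzero(r['pixels']);print(r['score'],x.mean(),y.mean(),x.min(),x.max(),y.min(),y.max(),cv2.minAreaRect(np.c_[x,y].astype(np.float32)))
for z in (105,):
    print(proj(M,(484,-67,270)),proj(M,(584,-59,240)))
"
```

```text
3.9 [485.2 -72.7 353. ] xhead -86.9 zax [ 0.004  0.007 -1.   ] [-0.2  0.3  0.9] [ 0.04 -0.02 -0.06] 0.996 q7 -1.38
0.81 310.07772357723576 249.91056910569105 292 328 199 302 ((310.2976379394531, 250.39224243164062), (35.167930603027344, 103.29939270019531), 1.4688007831573486)
[309.16555397 248.88323265] [305.11463496  72.85753673]
```

View pics/w1.png

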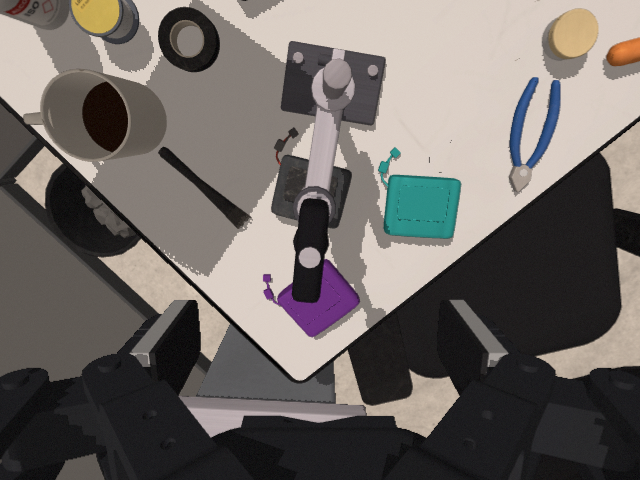

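Wrist view: black grip from (316,205) to (306,300), column top (337,72), dark grey pack below the sleeve (312,190). I refine the yaw and height from it.

```bash
python3 -c "
from h import *
s=get_state();M=PM('wrist',s);print(onz(M,(337,73),239))
im=cv2.imread('pics/w1.png').max(2)
sub=(im<40).astype(np.uint8);sub[:200]=0;sub[303:]=0;sub[:,:285]=0;sub[:,335:]=0
for r in (215,235,270,285,295):
    x=np.nonzero(sub[r])[0];print(r,x.min(),x.max(),np.round(onz(M,((x.min()+x.max())/2,r),272),1))
a=[]
for c,k in(('scene',(280,318,186,212)),('side',(322,362,192,224))):
    g=cv2.imread(f'pics/{c}0.png').max(2);y,x=np.nonzero(g[k[2]:k[3],k[0]:k[1]]<55);print(c,x.min()+k[0],x.max()+k[0],y.min()+k[2],y.max()+k[2],x.mean()+k[0],y.mean()+k[2]);a.append((x.mean()+k[0],y.mean()+k[2]))
S,D=PM('scene'),PM('side');print(tri(S,a[0],D,a[1]))
"
```

```text
[584.914619   -74.73318379 239.        ]
215 300 327 [504.8 -65.8 272. ]
235 295 326 [492.9 -64.7 272. ]
270 294 321 [471.4 -64.1 272. ]
285 293 320 [461.9 -64.  272. ]
295 292 319 [455.4 -63.8 272. ]
scene 288 309 192 208 298.39183673469387 199.5387755102041
side 326 358 198 221 341.5773913043478 207.5808695652174
(array([484.7, -67.9, 272.5]), array([0.4, 0.6]))
```

>>> send_rows(motion=[[[-0.001,-0.006,0,0,0,6,0.06],[0,0,0.03,0,0,0,0.06],[0,0,0.03,0,0,0,0.06],[0,0,0.025,0,0,0,0.06],[0,0,0,0,0,0,0.06]]], newtons=40)

```text
time: 4.62
position: [484.3, -55.1, 265.9]
tool_rot: [1.0, -0.015, 0.002, -0.005]
ft_force: [-0.2, 0.4, 0.5]
gripper_width: 0.706
```

```bash
python3 -c "
from h import *
s=st();im=camera('wrist');cv2.imwrite('pics/w2.png',im);c=camera('side')[150:330,260:430];cv2.imwrite('pics/s2.png',cv2.resize(c,None,fx=3.5,fy=3.5,interpolation=2))
M=PM('wrist',s);print(proj(M,(484.5,-66.5,284)))
"
```

```text
4.62 [484.3 -55.1 265.9] xhead -91.7 zax [ 0.004  0.01  -1.   ] [-0.2  0.4  0.5] [0.01 0.02 0.03] 0.706 q7 -1.49
[350.71767735 330.27699847]
```

View pics/w2.png

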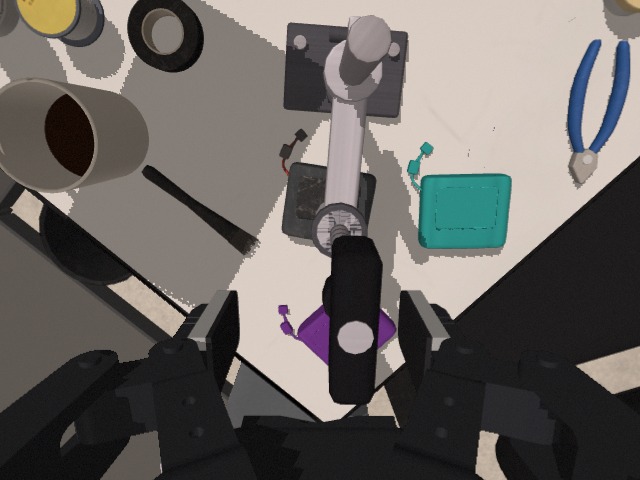

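View pics/s2.png

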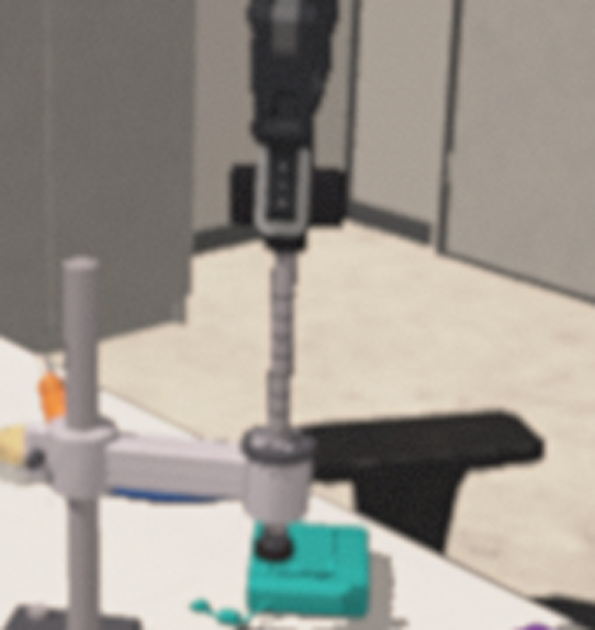

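Side crop: fingers straddle the bar, and the near finger tip is level with its underside. Wrist view: the screw on the grip's top at (355,337) shows the tool about 12–13 mm off in y, so I correct that and close.

```bash
python3 -c "
from h import *
s=get_state();M=PM('wrist',s)
for z in(280,284,288):print(onz(M,(355,338),z))
"
```

```text
[479.29442268 -69.00420669 280.        ]
[481.53025647 -68.70975663 284.        ]
[483.76609025 -68.41530657 288.        ]
```

>>> send_rows(motion=[[[0,0.0125,0.003,0,0,0,0.06],[0,0,0,0,0,0,0.06],[0,0,0,0,0,0,0.06]]])

```text
time: 5.1
position: [486.5, -69.3, 267.3]
tool_rot: [1.0, -0.016, 0.006, -0.006]
ft_force: [0.1, 0.1, -0.3]
gripper_width: 0.704
```

>>> send_rows(motion=[[[-0.003,0,0.005,-0.7,-0.7,0,0.06],[0,0,0,0,0,0,0.06],[0,0,0,0,0,0,0.06]]])

```text
time: 5.48
position: [483.4, -68.9, 262.1]
tool_rot: [1.0, -0.015, -0.001, 0.001]
ft_force: [0.2, -0.2, -0.1]
gripper_width: 0.704
```

```bash
python3 -c "
from h import *
st()"
```

```text
5.47 [483.4 -68.9 262.1] xhead -91.8 zax [-0.001 -0.002 -1.   ] [ 0.2 -0.2 -0.1] [-0.   -0.01 -0.02] 0.704 q7 -1.47
```

>>> send_rows(motion=[[[0,0,0,0,0,0,0.03],[0,0,0,0,0,0,0.02],[0,0,0,0,0,0,0.01],[0,0,0,0,0,0,0.01],[0,0,0,0,0,0,0.01],[0,0,0,0,0,0,0.01]]], newtons=60)

```text
time: 6.22
position: [483.5, -67.3, 262.4]
tool_rot: [1.0, -0.014, -0.001, -0.0]
ft_force: [-1.3, 3.1, 0.6]
gripper_width: 0.198
```

```bash
python3 -c "
from h import *
st()"
```

```text
6.22 [483.5 -67.3 262.4] xhead -91.6 zax [-0.001  0.    -1.   ] [-1.3  3.1  0.6] [ 0.42  0.15 -0.01] 0.198 q7 -1.47
```

>>> send_rows(motion=[[[0,0,0,0,0,-8,0.01],[0,0,0,0,0,-8,0.01],[0,0,0,0,0,-8,0.01],[0,0,0,0,0,-8,0.01]]])

```text
time: 6.72
position: [483.8, -68.2, 262.4]
tool_rot: [0.963, 0.269, -0.0, 0.0]
ft_force: [1.0, 1.8, 0.7]
gripper_width: 0.195
```

```bash
python3 -c "
from h import *
st()"
```

```text
6.72 [483.8 -68.2 262.4] xhead -58.8 zax [-0.    -0.001 -1.   ] [1.  1.8 0.7] [ 0.42 -0.11 -0.09] 0.195 q7 -0.89
```

>>> send_rows(motion=[[[0,0,0,0,0,-8,0.01],[0,0,0,0,0,-8,0.01],[0,0,0,0,0,-8,0.01],[0,0,0,0,0,-8,0.01],[0,0,0,0,0,0,0.01],[0,0,0,0,0,0,0.01]]])

```text
time: 7.48
position: [484.6, -68.6, 262.4]
tool_rot: [0.848, 0.53, 0.0, 0.001]
ft_force: [-0.6, 2.2, 1.2]
gripper_width: 0.196
```

```bash
python3 -c "
from h import *
st()"
```

```text
7.47 [484.6 -68.6 262.4] xhead -26.0 zax [ 0.001 -0.001 -1.   ] [-0.6  2.2  1.2] [0.41 0.14 0.02] 0.196 q7 -0.32
```

>>> send_rows(motion=[[[0,0,0.01,0,0,0,0.01],[0,0,0.01,0,0,0,0.01],[0,0,0.01,0,0,0,0.01],[0,0,0.01,0,0,0,0.01],[0,0,0,0,0,0,0.01]]])

```text
time: 8.1
position: [484.4, -68.6, 218.5]
tool_rot: [0.849, 0.528, -0.0, 0.001]
ft_force: [2.5, 1.6, -4.1]
gripper_width: 0.195
```

```bash
python3 -c "
from h import *
st();c=camera('side')[180:370,250:420];cv2.imwrite('pics/s3.png',cv2.resize(c,None,fx=3,fy=3,interpolation=2))"
```

```text
8.1 [484.4 -68.6 218.5] xhead -26.2 zax [ 0.001 -0.002 -1.   ] [ 2.5  1.6 -4.1] [ 0.41 -0.44  0.04] 0.195 q7 -0.31
```

View pics/s3.png

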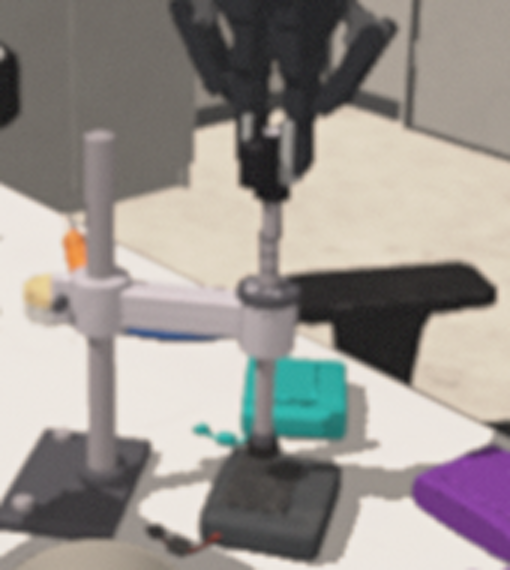

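Side crop: the rod is down about 44 mm and the foot (263,450) is just above the dark grey pack. I descend in small steps and watch the force.

>>> send_rows(motion=[[[0,0,0.002,0,0,0,0.01],[0,0,0.002,0,0,0,0.01],[0,0,0.001,0,0,0,0.01]]])

```text
time: 8.52
position: [484.6, -68.6, 214.3]
tool_rot: [0.849, 0.528, 0.0, 0.001]
ft_force: [-0.4, 2.1, 1.4]
gripper_width: 0.199
```

>>> send_rows(motion=[[[0,0,0.001,0,0,0,0.01],[0,0,0.001,0,0,0,0.01]]])

```text
time: 8.78
position: [484.6, -68.6, 212.4]
tool_rot: [0.849, 0.528, 0.0, 0.001]
ft_force: [-0.7, 1.4, 1.9]
gripper_width: 0.193
```

>>> send_rows(motion=[[[0,0,0.001,0,0,0,0.01],[0,0,0.001,0,0,0,0.01]]])

```text
time: 9.02
position: [484.6, -68.6, 210.3]
tool_rot: [0.849, 0.528, 0.0, 0.001]
ft_force: [0.9, 1.8, 0.7]
gripper_width: 0.192
```

Downward drag reads about 1 N, as expected. I continue.

>>> send_rows(motion=[[[0,0,0.001,0,0,0,0.01],[0,0,0.001,0,0,0,0.01]]])

```text
time: 9.28
position: [484.6, -68.6, 208.2]
tool_rot: [0.849, 0.528, 0.0, 0.001]
ft_force: [-0.0, 1.8, 0.0]
gripper_width: 0.191
```

>>> send_rows(motion=[[[0,0,0.0007,0,0,0,0.01],[0,0,0.0005,0,0,0,0.01]]])

```text
time: 9.52
position: [484.6, -68.6, 206.8]
tool_rot: [0.849, 0.528, 0.0, 0.001]
ft_force: [-0.4, 2.1, 1.8]
gripper_width: 0.192
```

>>> send_rows(motion=[[[0,0,0.0005,0,0,0,0.01],[0,0,0.0003,0,0,0,0.01]]])

```text
time: 9.78
position: [484.6, -68.6, 206.0]
tool_rot: [0.849, 0.528, 0.0, 0.001]
ft_force: [-1.1, 2.2, 1.0]
gripper_width: 0.197
```

>>> send_rows(motion=[[[0,0,0.0006,0,0,0,0.01],[0,0,0.0006,0,0,0,0.01]]])

```text
time: 10.02
position: [484.6, -68.6, 204.8]
tool_rot: [0.849, 0.528, 0.0, 0.001]
ft_force: [0.2, 1.8, 0.8]
gripper_width: 0.191
```

>>> send_rows(motion=[[[0,0,0.0006,0,0,0,0.01]]])

```text
time: 10.15
position: [484.6, -68.6, 204.1]
tool_rot: [0.849, 0.528, 0.0, 0.001]
ft_force: [-1.0, 2.1, 0.4]
gripper_width: 0.191
```

>>> send_rows(motion=[[[0,0,0.0006,0,0,0,0.01]]])

```text
time: 10.28
position: [484.6, -68.6, 203.5]
tool_rot: [0.849, 0.528, 0.0, 0.001]
ft_force: [-0.8, 1.6, 1.1]
gripper_width: 0.196
```

>>> send_rows(motion=[[[0,0,0.0005,0,0,0,0.01]]])

```text
time: 10.4
position: [484.6, -68.6, 202.9]
tool_rot: [0.849, 0.528, 0.0, 0.001]
ft_force: [0.2, 1.7, 1.3]
gripper_width: 0.199
```

>>> send_rows(motion=[[[0,0,0.0008,0,0,0,0.01]]])

```text
time: 10.52
position: [484.6, -68.6, 202.1]
tool_rot: [0.849, 0.528, 0.0, 0.001]
ft_force: [-0.5, 2.3, 1.5]
gripper_width: 0.195
```

>>> send_rows(motion=[[[0,0,0.0008,0,0,0,0.01]]])

```text
time: 10.65
position: [484.6, -68.6, 201.2]
tool_rot: [0.849, 0.528, 0.0, 0.001]
ft_force: [-0.8, 2.8, -0.6]
gripper_width: 0.191
```

>>> send_rows(motion=[[[0,0,0.0006,0,0,0,0.01]]])

```text
time: 10.78
position: [484.6, -68.6, 200.6]
tool_rot: [0.849, 0.528, 0.0, 0.001]
ft_force: [-0.1, 1.0, 0.9]
gripper_width: 0.194
```

>>> send_rows(motion=[[[0,0,0.0005,0,0,0,0.01]]])

```text
time: 10.9
position: [484.6, -68.6, 200.0]
tool_rot: [0.849, 0.528, 0.0, 0.001]
ft_force: [-1.8, 2.3, 2.7]
gripper_width: 0.191
```

>>> send_rows(motion=[[[0,0,0.0005,0,0,0,0.01]]])

```text
time: 11.02
position: [484.7, -68.6, 199.7]
tool_rot: [0.849, 0.528, 0.001, 0.001]
ft_force: [-1.9, 2.2, 4.2]
gripper_width: 0.195
```

>>> send_rows(motion=[[[0,0,0.0005,0,0,0,0.01]]])

```text
time: 11.15
position: [484.7, -68.6, 199.5]
tool_rot: [0.849, 0.528, 0.001, 0.001]
ft_force: [-1.8, 2.0, 5.9]
gripper_width: 0.197
```

>>> send_rows(motion=[[[0,0,0.0005,0,0,0,0.01]]])

```text
time: 11.28
position: [484.8, -68.6, 199.4]
tool_rot: [0.849, 0.528, 0.001, 0.001]
ft_force: [-2.3, 2.3, 6.9]
gripper_width: 0.188
```

```bash
python3 -c "
from h import *
st();c=camera('side')[280:370,290:400];cv2.imwrite('pics/s4.png',cv2.resize(c,None,fx=5,fy=5,interpolation=2))"
```

```text
11.28 [484.8 -68.6 199.4] xhead -26.2 zax [ 0.002 -0.    -1.   ] [-2.3  2.3  6.9] [0.51 0.73 0.02] 0.188 q7 -0.29
```

View pics/s4.png

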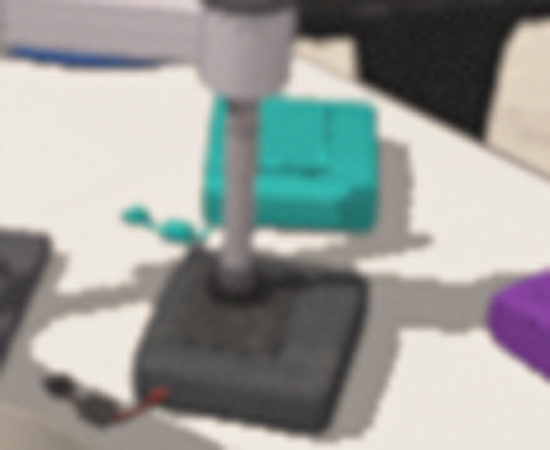

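Contact made: the foot sits on the dark grey pack at (235,285) of the crop and the tool force is rising. I raise it to about 10 N at the foot.

>>> send_rows(motion=[[[0,0,0.0006,0,0,0,0.01]]])

```text
time: 11.45
position: [484.8, -68.6, 199.2]
tool_rot: [0.849, 0.528, 0.001, 0.001]
ft_force: [-2.7, 2.6, 7.0]
gripper_width: 0.193
```

>>> send_rows(motion=[[[0,0,0.0006,0,0,0,0.01]]])

```text
time: 11.58
position: [484.8, -68.6, 199.1]
tool_rot: [0.849, 0.528, 0.001, 0.0]
ft_force: [-3.8, 2.6, 8.7]
gripper_width: 0.195
```

>>> send_rows(motion=[[[0,0,0.0006,0,0,0,0.01]]])

```text
time: 11.7
position: [484.8, -68.6, 199.1]
tool_rot: [0.849, 0.528, 0.001, 0.0]
ft_force: [-4.0, 2.1, 8.9]
gripper_width: 0.192
```

>>> send_rows(motion=[[[0,0,0.0008,0,0,0,0.01]]])

```text
time: 11.82
position: [484.8, -68.6, 198.9]
tool_rot: [0.849, 0.528, 0.002, 0.0]
ft_force: [-4.6, 1.6, 10.2]
gripper_width: 0.191
```

>>> send_rows(motion=[[[0,0,0.0008,0,0,0,0.01]]])

```text
time: 11.95
position: [484.9, -68.7, 198.8]
tool_rot: [0.849, 0.528, 0.002, -0.0]
ft_force: [-5.0, 2.7, 10.0]
gripper_width: 0.194
```

>>> send_rows(motion=[[[0,0,0.0008,0,0,0,0.01]]])

```text
time: 12.08
position: [484.9, -68.6, 198.7]
tool_rot: [0.849, 0.528, 0.002, -0.0]
ft_force: [-4.6, 2.1, 10.8]
gripper_width: 0.19
```

>>> send_rows(motion=[[[0,0,0.0008,0,0,6,0.01],[0,0,0.0008,0,0,6,0.01],[0,0,0.0008,0,0,6,0.01]]])

```text
time: 12.45
position: [484.6, -68.4, 198.6]
tool_rot: [0.923, 0.385, 0.003, -0.002]
ft_force: [-6.8, 3.5, 11.2]
gripper_width: 0.189
```

```bash
python3 -c "
from h import *
st()"
```

```text
12.45 [484.6 -68.4 198.6] xhead -44.7 zax [ 0.003  0.005 -1.   ] [-6.8  3.5 11.2] [0.71 1.4  0.11] 0.189 q7 -0.6
```

>>> send_rows(motion=[[[0,0,0.0007,0,0,6,0.01],[0,0,0.0007,0,0,6,0.01],[0,0,0.0007,0,0,6,0.01]]])

```text
time: 12.82
position: [484.1, -67.9, 198.6]
tool_rot: [0.973, 0.231, 0.002, -0.003]
ft_force: [-5.8, 3.3, 10.8]
gripper_width: 0.192
```

>>> send_rows(motion=[[[0,0,0.0006,0,0,7,0.01],[0,0,0.0005,0,0,7,0.01],[0,0,0.0003,0,0,7,0.01]]])

```text
time: 13.2
position: [483.6, -67.4, 198.7]
tool_rot: [0.999, 0.044, 0.001, -0.005]
ft_force: [-2.1, 2.1, 5.6]
gripper_width: 0.193
```

```bash
python3 -c "
from h import *
st()"
```

```text
13.2 [483.6 -67.4 198.7] xhead -84.9 zax [ 0.002  0.01  -1.   ] [-2.1  2.1  5.6] [0.53 0.7  0.09] 0.193 q7 -1.29
```

>>> send_rows(motion=[[[0,0,0.0002,0,0,4,0.01],[0,0,0.0001,0,0,3,0.01],[0,0,0,0,0,1.5,0.01],[0,0,0,0,0,1.5,0.01]]])

```text
time: 13.7
position: [483.5, -67.2, 198.9]
tool_rot: [0.999, -0.046, 0.001, -0.005]
ft_force: [-1.5, 2.6, 3.9]
gripper_width: 0.194
```

```bash
python3 -c "
from h import *
st()"
```

```text
13.7 [483.5 -67.2 198.9] xhead -95.3 zax [ 0.002  0.01  -1.   ] [-1.5  2.6  3.9] [0.5  0.31 0.11] 0.194 q7 -1.47
```

>>> send_rows(motion=[[[0,0,0,0,0,2,0.01],[0,0,0,0,0,2,0.01]]])

```text
time: 13.95
position: [483.5, -67.2, 199.0]
tool_rot: [0.997, -0.083, 0.001, -0.005]
ft_force: [-2.5, 2.3, 4.2]
gripper_width: 0.192
```

```bash
python3 -c "
from h import *
st()"
```

```text
13.95 [483.5 -67.2 199. ] xhead -99.5 zax [ 0.002  0.01  -1.   ] [-2.5  2.3  4.2] [0.36 0.36 0.63] 0.192 q7 -1.54
```

Torque about z rose to 0.63 N m, so the twist is on its locked stop. I release and back off upward.

>>> send_rows(motion=[[[0,0,0,0,0,0,0.05],[0,0,0,0,0,0,0.06],[0,0,0,0,0,0,0.06],[0,0,0,0,0,0,0.06],[0,0,-0.02,0,0,0,0.06],[0,0,-0.03,0,0,0,0.06],[0,0,-0.04,0,0,0,0.06],[0,0,-0.04,0,0,0,0.06]]])

```text
time: 14.95
position: [481.1, -69.7, 329.0]
tool_rot: [0.996, -0.084, -0.003, -0.003]
ft_force: [0.5, 1.4, 0.0]
gripper_width: 0.705
```

```bash
python3 - <<'E'
from h import *
s=st();M=PM('wrist',s);a=camera('wrist');b=camera('side');cv2.imwrite('pics/w5.png',a)
print(proj(M,(484.5,-68,208)))
c=cv2.resize(b[190:370,250:420],None,fx=2.3,fy=2.3);d=a[0:480,140:520];h=480
cv2.imwrite('pics/f.png',np.hstack([d,cv2.resize(c,(int(c.shape[1]*h/c.shape[0]),h))])[:, :800])
S=PM('side')
for x in('scene','side'):
    if x=='scene':camera(x)
    for l in('side_cutters','tape_roll_black','flux_jar'):
        for q in boxes_of(x,l)[:1]:print(x,l,np.round(q['position']))
E
```

```text
14.95 [481.1 -69.7 329. ] xhead -99.6 zax [-0.004  0.007 -1.   ] [0.5 1.4 0. ] [-0.02 -0.09 -0.01] 0.705 q7 -1.61
[316.08026652 225.29112744]
scene side_cutters [ 558. -318.   12.]
scene tape_roll_black [477. -81.  24.]
scene flux_jar [ 662. -342.   28.]
side side_cutters [ 566. -294.    4.]
side tape_roll_black [640.  98.  21.]
side flux_jar [ 670. -312.   18.]
```

View pics/f.png

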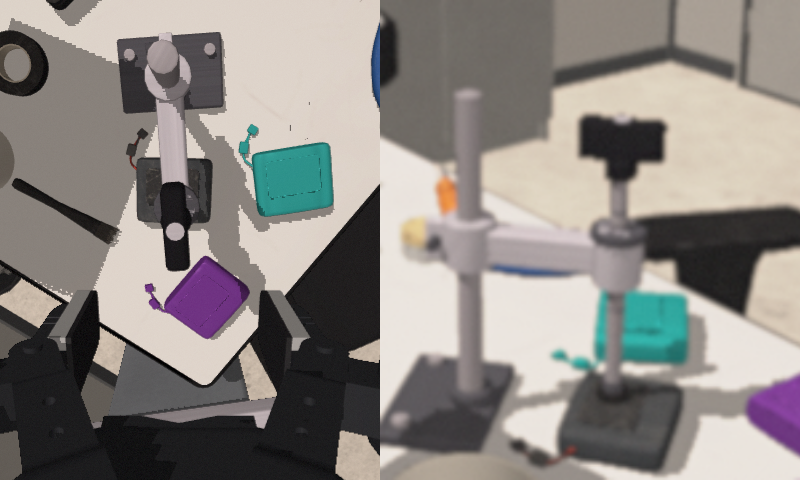

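```bash
python3 - <<'E'
from h import *
s=get_state();M=PM('wrist',s);g=cv2.imread('pics/w5.png').max(2)
print(onz(M,(140+163,55),239),onz(M,(140+175.5,232),221))
pts=[]
for r in range(200,262,6):
    for k in [np.nonzero(g[r,300:335]<45)[0]+300]:
        if len(k): pts.append([*onz(M,((k.min()+k.max())/2,r),210)[:2],k.min(),k.max(),r])
pts=np.array(pts);print(np.round(pts,1));print(np.degrees(np.arctan(np.polyfit(pts[:,0],pts[:,1],1)[0])))
print({k:None for k in[]}, np.round(np.array(s['ft_force']),1))
E
```

```text
[584.75470917 -78.45133559 239.        ] [483.55768151 -67.4940978  221.        ]
[[502.3 -68.9 301.  325.  200. ]
 [498.3 -68.2 301.  325.  206. ]
 [494.1 -69.2 302.  329.  212. ]
 [490.1 -68.8 301.  331.  218. ]
 [486.1 -67.8 301.  330.  224. ]
 [482.1 -66.4 303.  326.  230. ]
 [477.9 -66.4 304.  327.  236. ]
 [473.8 -65.7 304.  327.  242. ]
 [469.5 -65.6 305.  328.  248. ]
 [465.3 -64.9 305.  328.  254. ]
 [461.  -64.5 306.  328.  260. ]]
-6.7619574520785655
{} [ 0.1 -0.7  0.1]
```

```bash
python3 -c "
from bench import *
print(job_done())"
```

```text
the job is handed in; nothing more can be done
None
```

The hold-down rod is pressing on the dark grey pack at roughly 10–12 N with the grip locked, and I handed the job in after about 15 s of robot time.

I gripped the wing grip, twisted it about 66° counter-clockwise, and slid the rod down about 63 mm until the foot touched the pack. I built the force up slowly while the rod was still unlocked. I kept pushing lightly while turning the grip back to its stop, then let go and backed off upward.

**Lock:** The last wrist view shows the bar at -6.8° and the bracket arm at -6.2°, so the grip is back in line. The torque rose to 0.63 N m at the end of the turn, which is what the stop should feel like.

**Pressing force:** The 10–12 N is worked out from the wrist force (10–11 N) and about 1.2–1.5 mm of foot compression. The highest wrist force I read was 11.2 N. I had no direct reading of the foot force after letting go.

**Pack and other things:**
- The pack looks to be where it lay.
- The cutters and the jar were found at their old places within the detector's error; the cutters had no side-view fix at the start, so theirs rests on the scene view.
- For the tape roll, the side view agreed with the start position. The last scene view put it at (477, -81), which is on the stand and does not fit. I took that as a false detection.

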